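# Slide the organiser shelf home and lock it

### The arm

A 6-joint arm with a two-finger parallel gripper is mounted at the origin on a cart in front of the work surface, level with it; the furniture and walls round the work are solid. World frame = base frame: x ahead of the robot, y to its left, z up, the work surface at z = 0. Lengths are in mm, angles in rad, forces in N, time in s.
With the tool pointing down it reaches from about 350 to 775 mm from the base axis. Payload 7.3 kg.
Tool frame: the origin (TCP) lies on the centre line of the jaws, within the pads' length; the fingertips stand 22 mm ahead of it and the grasp point (between the pads) lies 3 mm ahead of it; z points along the fingers, y is the direction in which the jaws open and shut (so a half turn about z gives the same grasp; the last joint's range is limited). The gripper opens to 92 mm and grips with 3 to 60 N. Pads are 19 mm wide; open, the fingers measure 130 mm over their backs; the gripper's body (75 mm by 190 mm) begins 47 mm behind the grasp point.
Start: joints at [-1.458, 0.342, 1.524, -0, 1.275, -0.146], TCP at [134.38, -507.53, 228.341] pointing down, gripper open.
Joint ranges: [-2.53, 2.53], [-0.77, 2.02], [0.04, 2.7], [-1, 4.14], [0.28, 2.66], [-3.11, 3.11]. Speed limits (rad/s): [2.57, 2.57, 3.14, 3.14, 3.14, 3.14].

### API

Orientations are given as [roll, pitch, yaw] about the fixed x, y, z axes, in that order (R = Rz(yaw) Ry(pitch) Rx(roll)).
In Python, from plant import get_obs, capture, close_job gives the robot as it stands.
- The arm moves only by the tool carry_out, never from a script. Its arguments are lists of equal length, an entry for each row: "xyz": the shift along the tool's x, y, z scaled (see below), a list of three; "dr": the turn, a rotation vector about the tool's x, y, z scaled (see below), a list of three. A call has 1 to 8 rows; each row shifts and turns the commanded pose from where the row before left it, along the tool's axes as they then stand; what a row does not reach is not made up. The controller multiplies each number of a shift by 0.06 m and each number of a turn by 8 degrees. A row lasts 1/8 s, in which the tool goes at most 62.5 mm and 10.7 degrees, less where a joint would pass 70% of its speed; a pose out of reach is approached as far as the arm can. A call with a number of a shift or a turn outside -1 to 1 is refused whole. A call with a gripper value outside its range is refused whole. "gripper" is the gripper's target within -1 to 1 (fully open at 1, half-way at 0, shut at -1), set as the call begins (left out, the last holds). The fingers move at their own pace and stop on an object; the grip force is fixed at half the most. Time passes only in rows, so rows that do not move let the fingers close. It gives the time, the measured TCP pose, the force and the opening at its end, in the units of the state.
- get_obs(): the state, without advancing time (a new reading comes with each control period).
- capture(name): name is "side" or "top" or "wrist"; returns a dict with "image" (420x560x3 uint8, blue, green, red), "fx", "fy", "cx", "cy" (pixels), "pose" (4x4, takes a point from camera to world coordinates). Camera axes: x right, y up, looking along -z (the intrinsics and any distortion apply to the point x, -y, -z); pixel columns grow to the right and rows downward; lengths in mm; the calibration is good to about 2 mm. A picture is of the moment at which its call begins. There is no depth.
- close_job(): hands the job in, once; it reports no verdict.
The state is a dict: "time": time; "joint_positions": joint angles; "dq": joint speeds; "tau": joint torques, N m; "tool_pos": TCP position; "tcp_rot": TCP orientation; "contact_force": force on the tool from outside, world axes, zero at the start; "moment": the same for the moment, N m; "grip_width": finger opening in mm.
Only numpy, scipy, OpenCV 4.12 (cv2) and the standard library are available. Lean on these libraries where they do the work, as an engineer would, in place of code of your own. Each camera call takes 0.05 s, during which the arm holds its last target.

### The job

The sliding shelf of the wooden desk organiser has been pulled forward over the pen bay. With your fingertips push it back along its rails by its front edge until it drops into its notches and lies flat, with the lidded box still standing on it; then swing both turn buttons on the side cheeks inward, square across the shelf, to lock it. Only push: do not lift or carry anything, and leave the other things on the desk and in the pen bay where they are.

Things in the scene. Friction and masses are not known exactly. Their poses are not given: they have to be found in the camera images.
- organiser: Plywood desk organiser, fixed to the desk, 310 deep (x) x 256 wide (y) x 95 high. Origin: centre of its underside, on the desk; x points to its back (away from the robot, within 0.2 rad), y to its left, z up. Two upright cheeks 18 thick (inner faces at y = +-110, tops at z = 95). On its base (z = 16) at the front is the pen bay with loose pens (z up to 30).
- notch_left (a point): Rear end of the front notch in the left rail, at the rail's top: x = -20, y = 102.5, z = 80 in the organiser. A rail 15 wide with its top at z = 80 runs along the inside of each cheek; each has two notches 8 deep and 15 long, centred at x = -27.5 and x = 122.5, that take the shelf's battens. Between the rails it is open down to the base.
- notch_right (a point): The same on the right rail (y = -102.5).
- shelf: Loose plywood board 180 deep (x) x 216 wide (y) x 12 thick, 0.4 to 0.65 kg, with 2 mm play to each cheek. Two full-width battens under it, 10 wide, 8 high, at x = -75 and +75, ride on the rails; a fence 18 high stands on its back edge. Origin: centre in plan, at the underside of the battens (board 8 to 20 above it), axes as the organiser's. z in the organiser: 80 sliding, 72 home.
- shelf_front (a point): Middle of the shelf's front face (12 high), half way up the board: 90 in front of the shelf's origin, 14 above it. It starts 45 to 85 before home; home is at x = -42.5 +-2.5 in the organiser, 86 high (94 while sliding). Sliding takes 3 to 10 N; the notch ends stop it. Friction on a pushing fingertip may hold the front edge up until the finger draws back.
- button_left (a joint): Left turn button on the cheek top. 0: its bar points to the organiser's front (-x); it grows as the bar swings inward over the shelf; 1.57 is square across (limits -0.6, 1.65). Starts at -0.45 (turned outward) to 0, takes about 1 N at the tab and stays where left. It can swing over the shelf only when the shelf is down in its notches: then it passes 4 above the board.
- button_right (a joint): Right turn button, the mirror image of the left one: values alike, growing as it swings inward.
- button_left_pivot (a point): Pivot of the left turn button, at its underside: x = 12.5, y = 119, z = 96.5 in the organiser. The button is a wooden bar 16 wide and 12 thick that reaches 50 from the pivot, with a thumb tab on its outer end.
- button_right_pivot (a point): The same for the right one (y = -119 in the organiser).
- button_left_tab (a point): Middle of the left button's thumb tab (22 along the bar, 16 wide, 18 high above the bar, its top 126 above the desk): 39 from the pivot along the bar and 20 above the bar's underside; moves with the button.
- button_right_tab (a point): The same for the right button.
- lid_box: Cream lidded box 77 x 113 x 55 high (0.22 kg) standing loose on the rear half of the shelf; it rides along and must stay there. Origin: centre of its underside.
- stapler: Stapler 130 x 34 x 48, on the desk to the left; leave alone. Origin: centre of its underside.
- glue_stick: Glue stick, 24 across and 92 high, upright on the desk to the left; leave alone. Origin: its underside.
- sharpener: Metal pencil sharpener 16 x 26 x 15, on the desk to the right; leave alone.
- binder_clip: Binder clip 50 x 32 x 30, on the desk to the right; leave alone.
- ballpoint: White ballpoint 145 long, in the organiser's pen bay; leave alone.
- blue_pen: Blue pen 145 long, in the pen bay; leave alone.
- eraser: Eraser 21 x 52 x 12, in the pen bay; leave alone.

How it is judged (in metres and radians):
On the way, in this order (a step that is already met when the one before it is completed fails the run):
1. the shelf has dropped into its notches and lies flat (z of shelf in the frame of organiser below 0.075 m and x of shelf in the frame of organiser between 0.041 and 0.054 m and angle between shelf's own z axis and vertical below 0.025 rad), for 0.2 s.
2. both turn buttons are swung across the shelf (value of joint each of button_left, button_right above 1.25 rad), for 0.2 s.
At the end, for the whole second after the job is handed in: The shelf is home: its origin less than 75 mm above the desk (72 when seated), 41 to 54 mm behind the organiser's origin, tilted less than 0.025 rad and at rest; both turn buttons stand at more than 1.25 rad; the lidded box stands upright on the shelf (all of step 1 and all of step 2 and linear speed of shelf below 0.01 m/s and z of lid_box in the frame of shelf between 0.017 and 0.024 m and angle between lid_box's own z axis and vertical below 0.1 rad); the robot touches nothing.
It fails at once if the shelf is lifted off its rails or tipped (z of shelf in the frame of organiser above 0.092 m or angle between shelf's own z axis and vertical above 0.15 rad).
It fails at once if the lidded box is lifted, tipped or shifted along the shelf by more than about 25 mm (z of lid_box in the frame of shelf above 0.032 m or angle between lid_box's own z axis and vertical above 0.25 rad or x of lid_box in the frame of shelf below 0.01 m or y of lid_box in the frame of shelf above 0.056 m or y of lid_box in the frame of shelf below -0.056 m).
It fails at once if another thing on the desk or in the pen bay is moved by more than 25 mm (distance of any of stapler, glue_stick, sharpener, binder_clip, ballpoint, blue_pen, eraser from where it was at the start of the episode above 0.025 m).
It also fails if it takes over 64 s, if anything falls off the work surface, if the arm or the gripper's body presses on something with over 40 N, if the wrist force passes 120 N, or if a joint passes its speed limit or range.

## Working session

There is one attempt and no reset: what is moved stays moved. The work goes in short steps, Python scripts to look and compute and a tool call to move; the robot and the scene stay as the last step left them, time stands still between calls to the robot, and variables do not carry over. Pictures are saved under pics/ and viewed, and the job is handed in when it is done.

Besides the shell and the picture viewer there is one more tool, called by a JSON object that holds its "op" and its "data", one argument or row to a line. carry_out: Moves the arm, as the interface text tells. Shifts and turns lie within -1 to 1; 1 stands for 0.06 m of shift or 8 degrees of turn. Its arguments: {"type":"object","properties":{"xyz":{"type":"array"},"dr":{"type":"array"},"gripper":{"type":"number"}},"required":["xyz","dr"]}

```bash
ls; mkdir -p pics; python3 - <<'E'
from plant import *
import cv2,pickle
print(get_obs())
for n in("side","top","wrist"):
    c=capture(n);cv2.imwrite(f"pics/{n}0.png",c["image"]);pickle.dump(c,open(f"{n}0.pkl","wb"))
    print(n,{k:v for k,v in c.items() if k!="image"})
E
```

```text
pics
{'time': 0.0, 'joint_positions': array([-1.45799673e+00,  3.42685780e-01,  1.52503899e+00,  1.14155907e-05,
        1.27539283e+00, -1.46021052e-01]), 'dq': array([-5.47888787e-05,  4.73432822e-04,  6.64314232e-04,  2.46862576e-04,
        2.15663438e-03,  6.70466965e-04]), 'tau': array([-1.96921355e-03, -4.31250679e+01, -2.44222748e+01,  7.15678465e-02,
        5.58438292e-02, -1.33903059e-04]), 'tool_pos': array([ 134.33604444, -507.09477673,  227.65646746]), 'tcp_rot': array([-3.14008552e+00, -2.32684347e-04,  2.58817144e-01]), 'contact_force': array([0.14595014, 0.07749105, 0.76968765]), 'moment': array([-0.0091118 , -0.01333233,  0.01999646]), 'grip_width': 91.68371614928247}
side {'fx': 435.8971672415678, 'fy': 435.8971672415678, 'cx': 283.02214293484155, 'cy': 208.53488471791843, 'pose': array([[ 9.13752736e-01,  2.49286614e-01, -3.20799192e-01,
         1.98401726e+02],
       [-4.05657378e-01,  5.16455628e-01, -7.54132400e-01,
        -8.87417587e+02],
       [-2.23165644e-02,  8.19225103e-01,  5.73037697e-01,
         7.49566013e+02],
       [ 0.00000000e+00,  0.000000
[... 272 characters left out ...]
43e-01,  2.62452401e-03, -5.79871731e-03,
        -4.57931551e+01],
       [-5.24278602e-03,  1.76961539e-01,  9.84203804e-01,
         1.23925587e+03],
       [ 0.00000000e+00,  0.00000000e+00,  0.00000000e+00,
         1.00000000e+00]])}
wrist {'fx': 312.65973739304627, 'fy': 312.65973739304627, 'cx': 278.39817659295255, 'cy': 211.15827091462586, 'pose': array([[ 2.55849430e-01,  9.24992835e-01,  2.80943633e-01,
         2.10452565e+02],
       [-9.66716580e-01,  2.44912131e-01,  7.40074423e-02,
        -4.87125812e+02],
       [-3.50150021e-04, -2.90527631e-01,  9.56866539e-01,
         3.85899481e+02],
       [ 0.00000000e+00,  0.00000000e+00,  0.00000000e+00,
         1.00000000e+00]])}
```

View pics/top0.png

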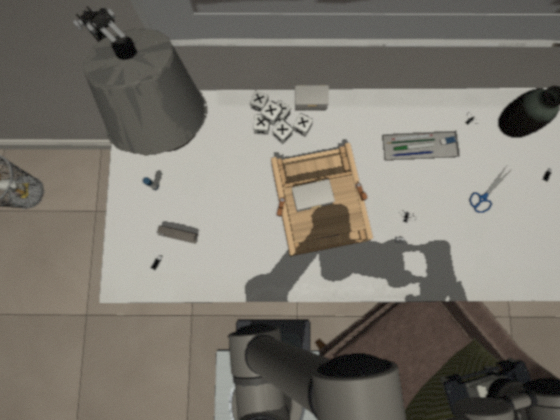

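View pics/side0.png

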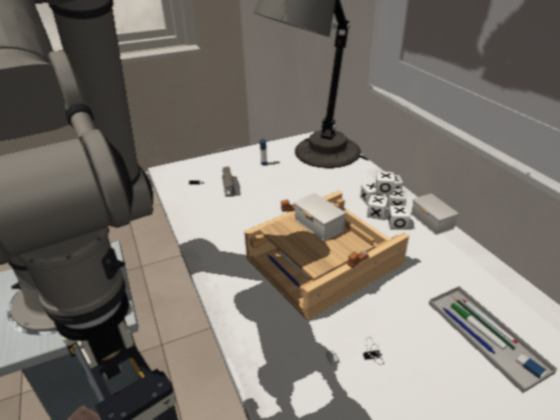

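```bash
python3 - <<'E'
import cv2,pickle
c=pickle.load(open("top0.pkl","rb"))["image"][130:265,250:390]
cv2.imwrite("pics/topz.png",cv2.resize(c,None,fx=4.4,fy=4.4,interpolation=cv2.INTER_CUBIC))
c=pickle.load(open("side0.pkl","rb"))["image"][175:325,230:420]
cv2.imwrite("pics/sidez.png",cv2.resize(c,None,fx=4,fy=4,interpolation=cv2.INTER_CUBIC))
E
```

```text
(no output)
```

View pics/topz.png

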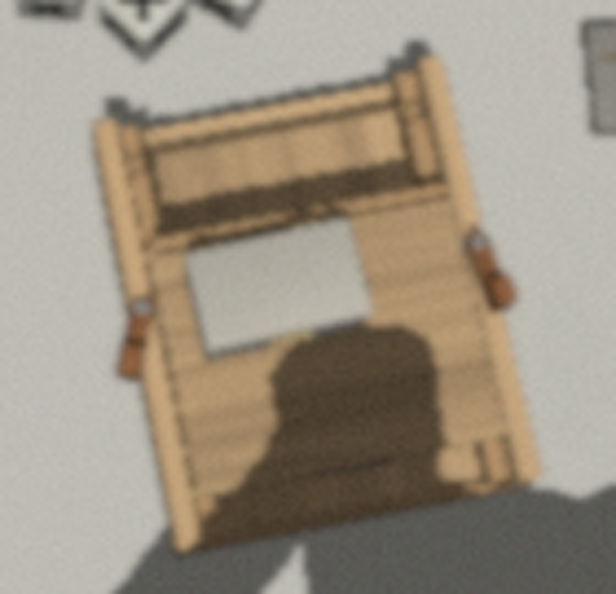

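View pics/sidez.png

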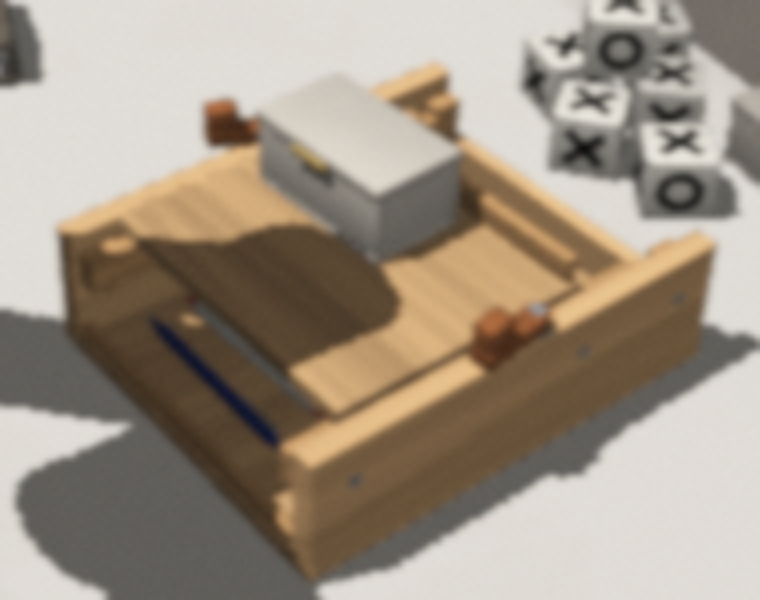

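```bash
cat > h.py <<'E'
import numpy as np,pickle,cv2
def ray(c,uv):
    d=np.array([(uv[0]-c["cx"])/c["fx"],-(uv[1]-c["cy"])/c["fy"],-1.]);P=np.array(c["pose"])
    return P[:3,3],P[:3,:3]@d
def onz(c,uv,z):
    o,d=ray(c,uv);return o+d*(z-o[2])/d[2]
def proj(c,p):
    P=np.array(c["pose"]);q=P[:3,:3].T@(np.array(p,float)-P[:3,3])
    return np.array([c["cx"]+c["fx"]*q[0]/-q[2],c["cy"]-c["fy"]*q[1]/-q[2]])
E
python3 - <<'E'
from h import *
t=pickle.load(open("top0.pkl","rb"));s=pickle.load(open("side0.pkl","rb"))
T=lambda u,v,z:onz(t,(250+u/4.4-.4,130+v/4.4-.4),z)
S=lambda u,v,z:onz(s,(230+u/4-.4,175+v/4-.4),z)
for n,p in dict(RLo=(95,122),FLo=(175,552),RRo=(440,55),FRo=(540,478)).items(): print(n,T(*p,95).round(1))
for n,p in dict(FLo=(60,230),FRo=(310,468),RRo=(715,238)).items(): print('s',n,S(*p,95).round(1))
print('shelf front R side',S(335,415,100).round(1),'L',S(130,235,100).round(1))
print('piv L',T(140,305,108),'R',T(477,240,108),'tabL',T(130,370,126),'tabR',T(503,292,126))
E
```

```text
RLo [743.2 -10.3  95. ]
FLo [439.5 -67.   95. ]
RRo [ 793.6 -256.8   95. ]
FRo [ 490.6 -316.4   95. ]
s FLo [439.6 -76.9  95. ]
s FRo [ 488.6 -319.8   95. ]
s RRo [ 791.8 -254.    95. ]
shelf front R side [ 515.4 -295.5  100. ] L [ 474.3 -106.   100. ]
piv L [607.89242255 -42.71064942 108.        ] R [ 654.44905829 -276.15700721  108.        ] tabL [559.56753889 -36.16202632 126.        ] tabR [ 613.85717946 -288.92800076  126.        ]
```

{"op": "carry_out", "data": {
  "xyz": [
    [0,0,0],
    [0.8,-0.5,0],
    [0.8,-0.5,0],
    [0.8,-0.5,0],
    [0.8,-0.5,0],
    [0.8,-0.5,0],
    [0.8,-0.5,0],
    [0.8,-0.5,0]
  ],
  "dr": [
    [0,0,0.48],
    [0,0,0],
    [0,0,0],
    [0,0,0],
    [0,0,0],
    [0,0,0],
    [0,0,0],
    [0,0,0]
  ],
  "gripper": 1
}}

```text
time: 1.15
tool_pos: [425.3, -235.9, 228.3]
tcp_rot: [3.141, 0.0, 0.192]
contact_force: [-0.2, -0.3, -0.3]
grip_width: 92.0
```

{"op": "carry_out", "data": {
  "xyz": [
    [0.25,-0.6,0],
    [0,0,0],
    [0,0,0]
  ],
  "dr": [
    [0,0,0],
    [0,0,0],
    [0,0,0]
  ]
}}

```text
time: 1.52
tool_pos: [431.9, -199.6, 228.3]
tcp_rot: [3.141, 0.0, 0.192]
contact_force: [0.2, 0.4, -0.0]
grip_width: 92.2
```

```bash
cat > snap.py <<'E'
import sys
from plant import *
import cv2,pickle
tag=sys.argv[1]
o=get_obs();print(o["time"],o["tool_pos"].round(1),o["tcp_rot"].round(4),o["contact_force"].round(1))
for n in sys.argv[2:]:
    c=capture(n);cv2.imwrite(f"pics/{n}{tag}.png",c["image"]);pickle.dump(c,open(f"{n}{tag}.pkl","wb"))
    if n=="side":
        cv2.imwrite(f"pics/sidez{tag}.png",cv2.resize(c["image"][175:325,230:420],None,fx=4,fy=4,interpolation=cv2.INTER_CUBIC))
    if n=="top":
        cv2.imwrite(f"pics/topz{tag}.png",cv2.resize(c["image"][130:265,250:390],None,fx=4.4,fy=4.4,interpolation=cv2.INTER_CUBIC))
E
python3 snap.py 1 side wrist
```

```text
1.525 [ 431.9 -199.6  228.3] [3.1411e+00 2.0000e-04 1.9210e-01] [ 0.2  0.4 -0. ]
```

View pics/wrist1.png

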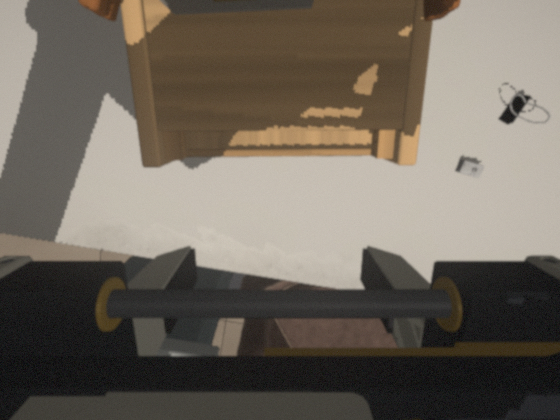

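View pics/side1.png

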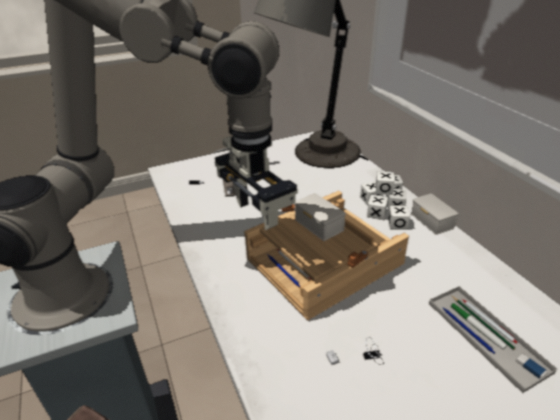

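```bash
cat >> h.py <<'E'
O=np.array([616.7,-162.6]);yaw=0.192
def org(p):
    d=np.array(p[:2])-O;c,s=np.cos(yaw),np.sin(yaw);return np.array([c*d[0]+s*d[1],-s*d[0]+c*d[1]])
def wld(x,y):
    c,s=np.cos(yaw),np.sin(yaw);return O+[c*x-s*y,s*x+c*y]
E
python3 - <<'E'
from h import *
w=pickle.load(open("wrist1.pkl","rb"))
for n,uv,z in [("edgeL",(160,131),100),("edgeR",(398,129),100),("cheekFLo",(142,166),95),("cheekFRo",(417,163),95),("tcp",None,0)]:
    print(n, org(onz(w,uv,z)).round(1) if uv else org([431.9,-199.6]).round(1))
E
```

```text
edgeL [-122.4  103.4]
edgeR [-120.9 -107.8]
cheekFLo [-154.2  125.5]
cheekFRo [-151.8 -130.8]
tcp [-188.5   -1.1]
```

{"op": "carry_out", "data": {
  "xyz": [
    [0,0.03,0.7],
    [0,0,0.7],
    [0,0,0.7],
    [0.4,0,0],
    [0.3,0,0],
    [0,0,0]
  ],
  "dr": [
    [0,0,-0.02],
    [0,0,0],
    [0,0,0],
    [0,0,0],
    [0,0,0],
    [0,0,0]
  ]
}}

```text
time: 2.38
tool_pos: [474.0, -193.8, 102.1]
tcp_rot: [3.141, -0.0, 0.194]
contact_force: [-0.2, -0.2, 0.2]
grip_width: 91.6
```

```bash
python3 snap.py 2 side wrist
```

```text
2.375 [ 474.  -193.8  102.1] [ 3.1412e+00 -2.0000e-04  1.9390e-01] [-0.2 -0.2  0.2]
```

View pics/wrist2.png

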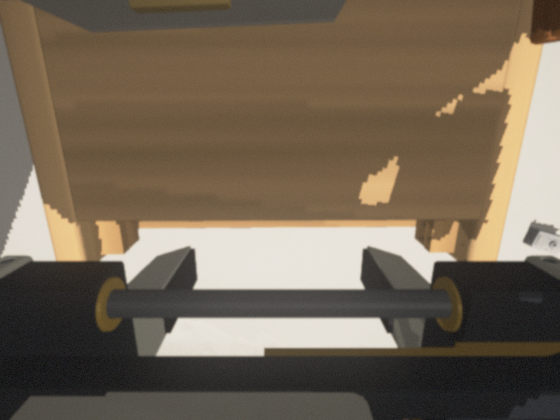

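View pics/sidez2.png

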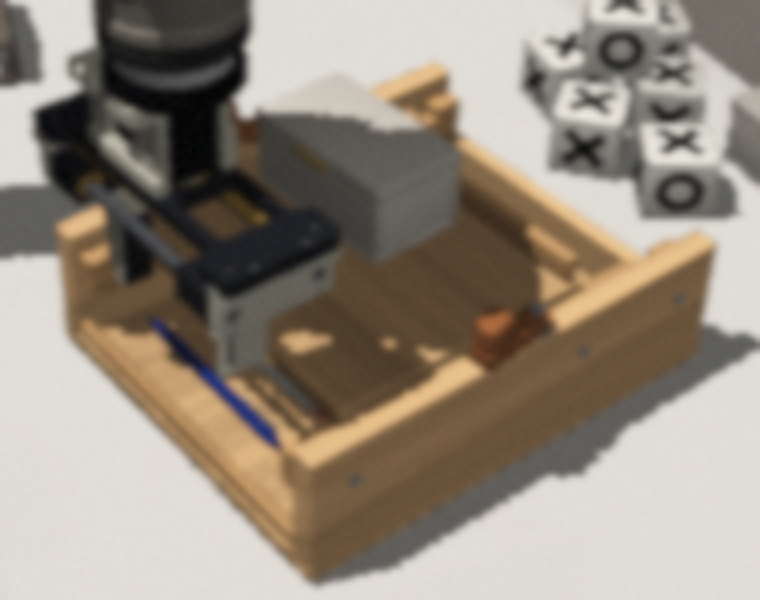

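{"op": "carry_out", "data": {
  "xyz": [
    [0.07,0,0],
    [0.07,0,0],
    [0.07,0,0],
    [0.07,0,0],
    [0.07,0,0],
    [0.07,0,0]
  ],
  "dr": [
    [0,0,0],
    [0,0,0],
    [0,0,0],
    [0,0,0],
    [0,0,0],
    [0,0,0]
  ]
}}

```text
time: 3.22
tool_pos: [498.6, -187.8, 102.3]
tcp_rot: [3.142, 0.0, 0.195]
contact_force: [0.7, -0.3, 0.2]
grip_width: 91.8
```

```bash
python3 snap.py 3 side wrist; python3 -c "
from plant import *
from h import *
o=get_obs();print(org(o['tool_pos']),o['moment'])"
```

```text
3.225 [ 498.6 -187.8  102.3] [3.1415e+00 1.0000e-04 1.9470e-01] [ 0.7 -0.3  0.2]
[-120.57806034   -2.2605436 ] [ 0.01569693 -0.02110367 -0.00662544]
```

View pics/wrist3.png

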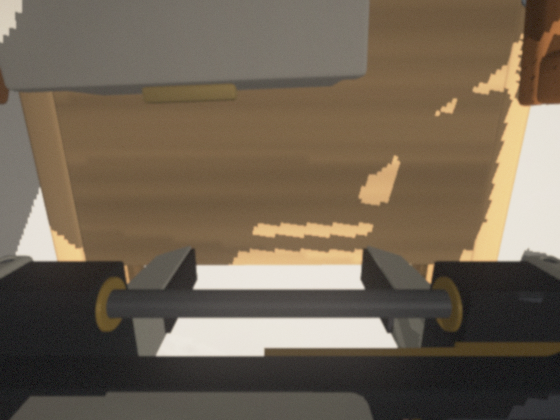

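```bash
python3 - <<'E'
from h import *
for k,v in (("wrist2",220),("wrist3",264)):
  w=pickle.load(open(k+".pkl","rb"))
  for u in (240,320): print(k,org(onz(w,(u,v),100)).round(1),org(onz(w,(u,v),92)).round(1))
E
```

```text
wrist2 [-121.7   17.7] [-124.4   18.8]
wrist2 [-121.7  -25.5] [-124.4  -26.6]
wrist3 [-121.5   19.4] [-125.5   20.4]
wrist3 [-121.5  -25.9] [-125.4  -27.1]
```

View pics/sidez3.png

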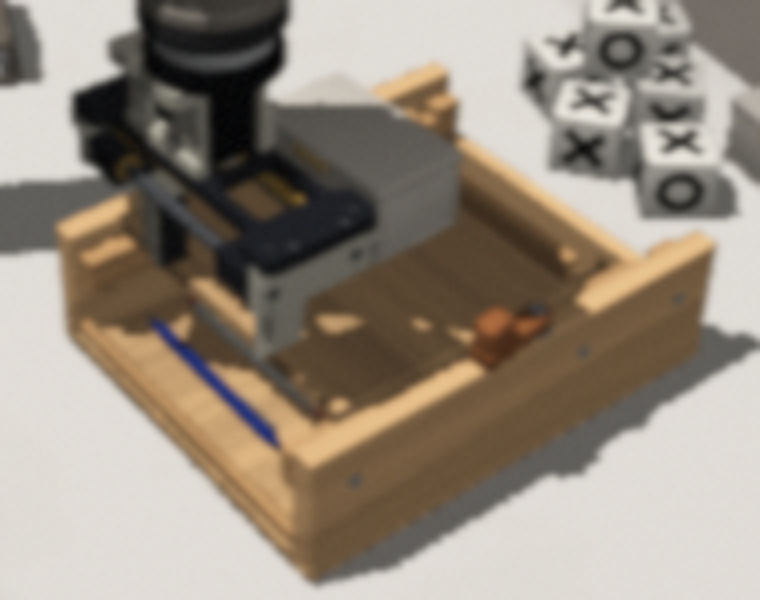

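```bash
python3 - <<'E'
from h import *
w=pickle.load(open("wrist3.pkl","rb"));s=pickle.load(open("side3.pkl","rb"))
T=np.array([498.6,-187.8]);c,sn=np.cos(.1947),np.sin(.1947)
for dx in(-9.5,0,9.5):
 for y in(-65,-46,46,65):
  p=[*(T+[c*dx-sn*y,sn*dx+c*y]),80.3]
  print(dx,y,proj(w,p).round(0),((proj(s,p)-[230,175]+.4)*4).round(0))
for y in(-60,60):
  p=[*wld(-122,y),100];print("edge",proj(w,p),(proj(s,p)-[230,175])*4)
E
```

```text
-9.5 -65 [381. 262.] [277. 400.]
-9.5 -46 [351. 262.] [257. 381.]
-9.5 46 [206. 263.] [165. 295.]
-9.5 65 [176. 263.] [148. 278.]
0 -65 [382. 249.] [291. 393.]
0 -46 [352. 249.] [271. 374.]
0 46 [204. 249.] [178. 289.]
0 65 [174. 249.] [161. 272.]
9.5 -65 [384. 234.] [305. 386.]
9.5 -46 [353. 234.] [284. 367.]
9.5 46 [203. 234.] [192. 282.]
9.5 65 [173. 234.] [174. 266.]
edge [380.18144993 264.98198021] [279.65512202 358.34451124]
edge [168.13807002 264.59668571] [158.91373068 248.12063618]
```

```bash
python3 - <<'E'
from h import *
w=pickle.load(open("wrist3.pkl","rb"))
T=np.array([498.6,-187.8]);c,sn=np.cos(.1947),np.sin(.1947);ax=np.array([c,sn,0]);ay=np.array([-sn,c,0])
for uv,y in(((195,247),46),((362,247),-46),((135,345),46)):
  o,d=ray(w,uv);o=o-[*T,102.3]
  k=(y-o@ay)/(d@ay);q=o+k*d;print(uv,(q@ax).round(1),q@ay,q[2].round(1))
im=w["image"][200:380,100:460];cv2.imwrite("pics/wz3.png",cv2.convertScaleAbs(cv2.resize(im,None,fx=2.2,fy=2.2,interpolation=cv2.INTER_CUBIC),alpha=1.8,beta=20))
s=pickle.load(open("side3.pkl","rb"))["image"][220:300,240:340];cv2.imwrite("pics/sz3.png",cv2.convertScaleAbs(cv2.resize(s,None,fx=7,fy=7,interpolation=cv2.INTER_CUBIC),alpha=1.5,beta=20))
E
```

```text
(195, 247) 9.9 46.00000000000001 -1.7
(362, 247) 10.6 -46.00000000000001 -0.1
(135, 345) 8.9 46.0 74.6
```

View pics/wz3.png

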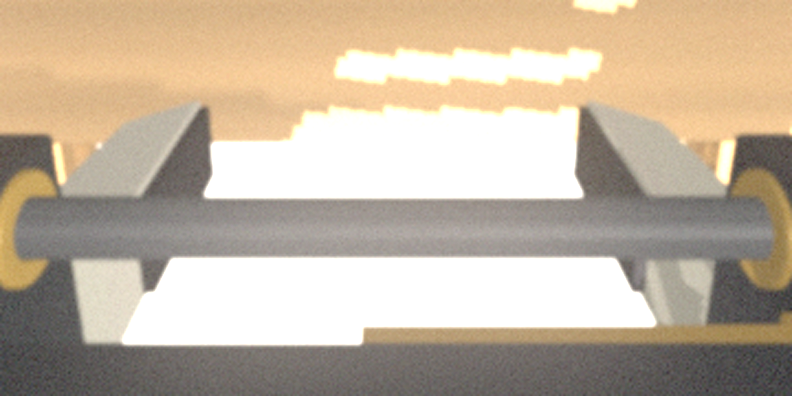

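View pics/sz3.png

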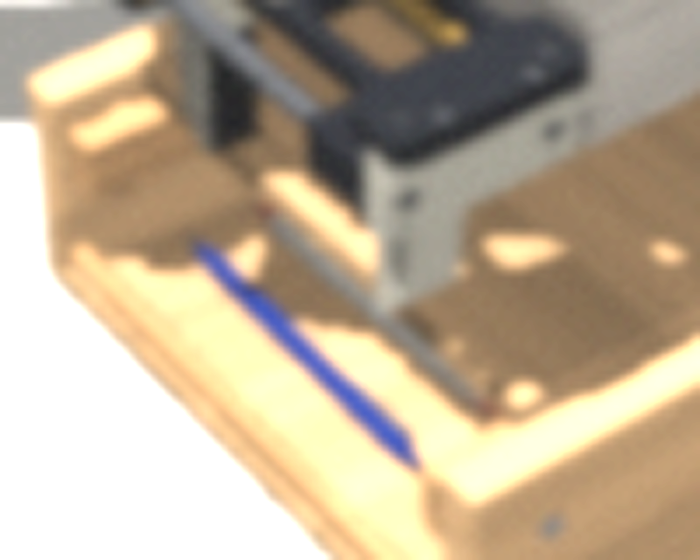

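```bash
python3 - <<'E'
from h import *
w=pickle.load(open("side3.pkl","rb"))
T=np.array([498.6,-187.8]);c,sn=np.cos(.1947),np.sin(.1947);ax=np.array([c,sn,0]);ay=np.array([-sn,c,0])
for uv in((388,308),(465,268)):
  o,d=ray(w,(240+uv[0]/7,220+uv[1]/7));o=o-[*T,102.3]
  for z in(2,-2,-10,-22):
    q=o+d*(z-o[2])/d[2];print(uv,z,(q@ax).round(1),(q@ay).round(1))
E
```

```text
(388, 308) 2 -11.0 -54.2
(388, 308) -2 -8.4 -50.7
(388, 308) -10 -3.2 -43.6
(388, 308) -22 4.6 -32.9
(465, 268) 2 19.7 -53.7
(465, 268) -2 22.5 -50.1
(465, 268) -10 28.1 -43.0
(465, 268) -22 36.4 -32.3
```

{"op": "carry_out", "data": {
  "xyz": [
    [-0.25,0,0],
    [-0.2,0,0],
    [0,0,0.15],
    [0,0,0.15],
    [0.1,0,0],
    [0.07,0,0],
    [0.07,0,0],
    [0,0,0]
  ],
  "dr": [
    [0,0,0],
    [0,0,0],
    [0,0,0],
    [0,0,0],
    [0,0,0],
    [0,0,0],
    [0,0,0],
    [0,0,0]
  ]
}}

```text
time: 4.32
tool_pos: [486.4, -190.3, 84.4]
tcp_rot: [3.141, -0.0, 0.195]
contact_force: [-1.2, -0.8, 0.2]
grip_width: 91.8
```

{"op": "carry_out", "data": {
  "xyz": [
    [0.07,0,0],
    [0.07,0,0],
    [0.07,0,0]
  ],
  "dr": [
    [0,0,0],
    [0,0,0],
    [0,0,0]
  ]
}}

```text
time: 4.7
tool_pos: [497.1, -187.9, 84.3]
tcp_rot: [-3.141, 0.003, 0.195]
contact_force: [-5.8, -1.7, 2.9]
grip_width: 91.9
```

```bash
python3 snap.py 4 wrist; python3 -c "
from plant import *
from h import *
o=get_obs();print(org(o['tool_pos']),o['moment'])"
```

```text
4.7 [ 497.1 -187.9   84.3] [-3.1409e+00  2.9000e-03  1.9460e-01] [-5.8 -1.7  2.9]
[-121.62724694   -2.03315428] [-0.13813615  0.73346493 -0.01451428]
```

View pics/wrist4.png

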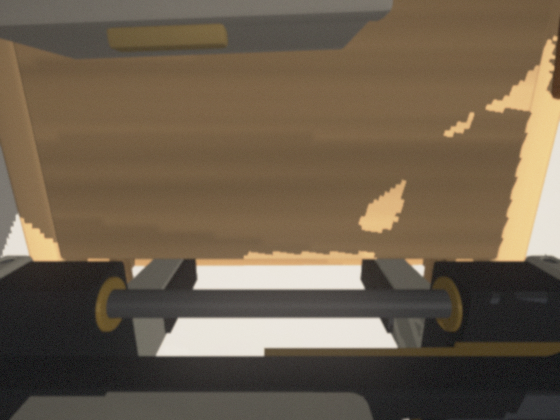

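{"op": "carry_out", "data": {
  "xyz": [
    [0.08,0,0],
    [0.1,0,0],
    [0.1,0,0],
    [0.1,0,0],
    [0.1,0,0],
    [0.1,0,0],
    [0.1,0,0],
    [0.08,0,0]
  ],
  "dr": [
    [0,0,0],
    [0,0,0],
    [0,0,0],
    [0,0,0],
    [0,0,0],
    [0,0,0],
    [0,0,0],
    [0,0,0]
  ]
}}

```text
time: 5.75
tool_pos: [542.0, -179.2, 84.3]
tcp_rot: [-3.141, 0.003, 0.195]
contact_force: [-5.7, -1.1, 3.1]
grip_width: 91.7
```

```bash
python3 snap.py 5 wrist side; python3 -c "
from plant import *
from h import *
o=get_obs();print(org(o['tool_pos']),o['moment'])"
```

```text
5.75 [ 542.  -179.2   84.3] [-3.141e+00  2.600e-03  1.945e-01] [-5.7 -1.1  3.1]
[-75.80496126  -2.03425475] [-0.05493291  0.5899752  -0.05175345]
```

View pics/wrist5.png

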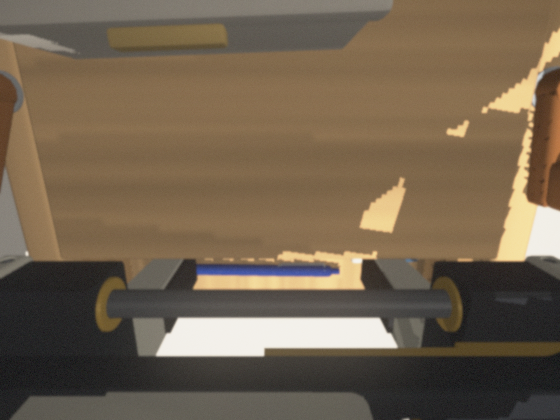

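View pics/sidez5.png

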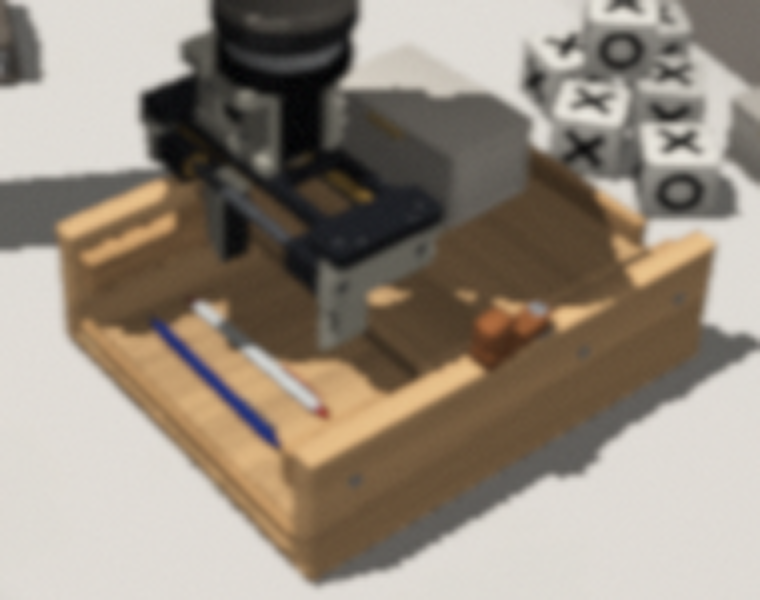

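{"op": "carry_out", "data": {
  "xyz": [
    [0.07,0,0],
    [0.07,0,0],
    [0.07,0,0],
    [0.07,0,0],
    [0.05,0,0]
  ],
  "dr": [
    [0,0,0],
    [0,0,0],
    [0,0,0],
    [0,0,0],
    [0,0,0]
  ]
}}

```text
time: 6.48
tool_pos: [561.4, -175.3, 84.2]
tcp_rot: [-3.141, 0.002, 0.194]
contact_force: [-6.9, -0.5, 2.7]
grip_width: 92.0
```

{"op": "carry_out", "data": {
  "xyz": [
    [0.03,0,0],
    [0.03,0,0]
  ],
  "dr": [
    [0,0,0],
    [0,0,0]
  ]
}}

```text
time: 6.72
tool_pos: [565.2, -174.4, 84.1]
tcp_rot: [-3.141, 0.002, 0.195]
contact_force: [-5.4, -1.2, 2.0]
grip_width: 91.8
```

```bash
python3 snap.py 6 wrist; python3 -c "
from plant import *
from h import *
o=get_obs();print(org(o['tool_pos']),o['moment'])"
```

```text
6.725 [ 565.2 -174.4   84.1] [-3.1408e+00  1.9000e-03  1.9490e-01] [-5.4 -1.2  2. ]
[-52.46556117  -1.81910721] [0.03943729 0.81469987 0.01426721]
```

View pics/wrist6.png

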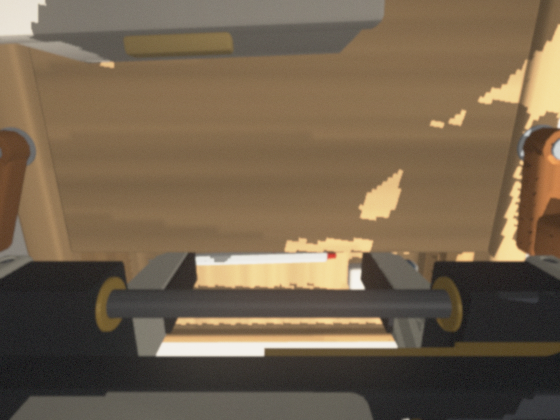

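{"op": "carry_out", "data": {
  "xyz": [
    [-0.1,0,0],
    [-0.3,0,0],
    [-0.4,0,0],
    [0,0,0]
  ],
  "dr": [
    [0,0,0],
    [0,0,0],
    [0,0,0],
    [0,0,0]
  ]
}}

```text
time: 7.28
tool_pos: [518.3, -184.1, 84.6]
tcp_rot: [3.141, -0.001, 0.193]
contact_force: [-0.3, 0.1, 0.5]
grip_width: 92.1
```

```bash
python3 snap.py 7 wrist side
```

```text
7.275 [ 518.3 -184.1   84.6] [ 3.1414e+00 -7.0000e-04  1.9320e-01] [-0.3  0.1  0.5]
```

View pics/wrist7.png

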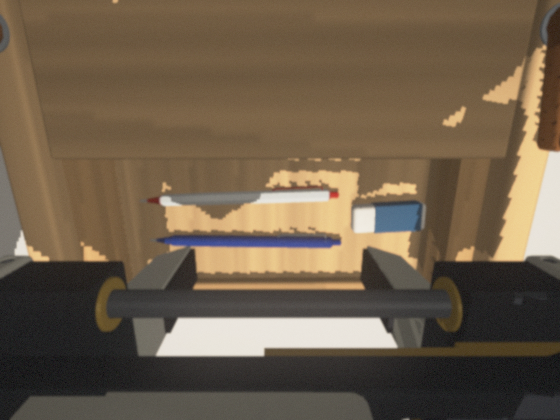

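View pics/sidez7.png

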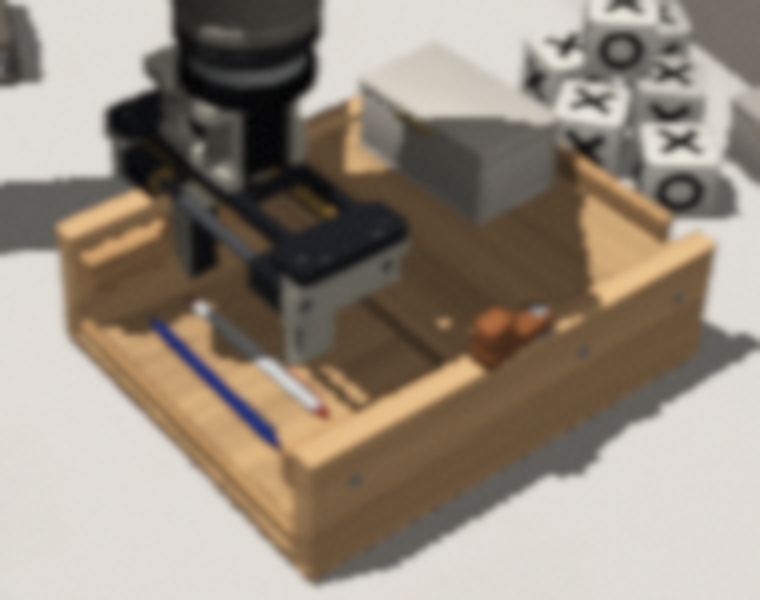

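```bash
python3 - <<'E'
from h import *
w=pickle.load(open("wrist7.pkl","rb"))
for z in(100,96,92,88):
  a,b=onz(w,(50,158),z),onz(w,(507,157),z);print(z,np.linalg.norm(a-b).round(1),org(a).round(1),org(b).round(1))
s=pickle.load(open("side7.pkl","rb"))
# predicted side view points when home
for nm,x,y,z in (("boxless front R top",-42.5,-108,92),("ditto 100",-42.5,-108,100),("fence top rear R home",137.5,-108,110),("fence sliding",137.5,-108,118),("fence rear L home",137.5,108,110),("cheek in R front",-42.5,-110,95)):
  print(nm,((proj(s,[*wld(x,y),z])-[230,175]+.4)*4).round(0))
E
```

```text
100 207.3 [-40.3 101.2] [ -39.6 -106.1]
96 213.1 [-40.8 104.1] [ -40.1 -109. ]
92 218.9 [-41.3 107. ] [ -40.6 -111.9]
88 224.7 [-41.8 109.9] [ -41.1 -114.8]
boxless front R top [448. 360.]
ditto 100 [449. 350.]
fence top rear R home [679. 216.]
fence sliding [681. 205.]
fence rear L home [440.  60.]
cheek in R front [451. 358.]
```

{"op": "carry_out", "data": {
  "xyz": [
    [-0.4,0,-0.2],
    [-0.3,0,-0.8],
    [0,0,-0.8],
    [0,0,0]
  ],
  "dr": [
    [0,0,0],
    [0,0,0],
    [0,0,0],
    [0,0,0]
  ],
  "gripper": -1
}}

```text
time: 7.88
tool_pos: [480.6, -193.2, 196.4]
tcp_rot: [3.135, -0.008, 0.195]
contact_force: [-0.1, -0.1, -0.0]
grip_width: 56.2
```

```bash
python3 snap.py 8 wrist side
```

```text
7.875 [ 480.6 -193.2  196.4] [ 3.1353 -0.0076  0.1948] [-0.1 -0.1 -0. ]
```

View pics/wrist8.png

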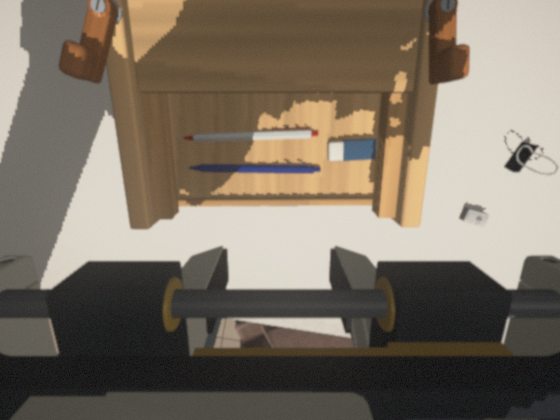

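View pics/sidez8.png

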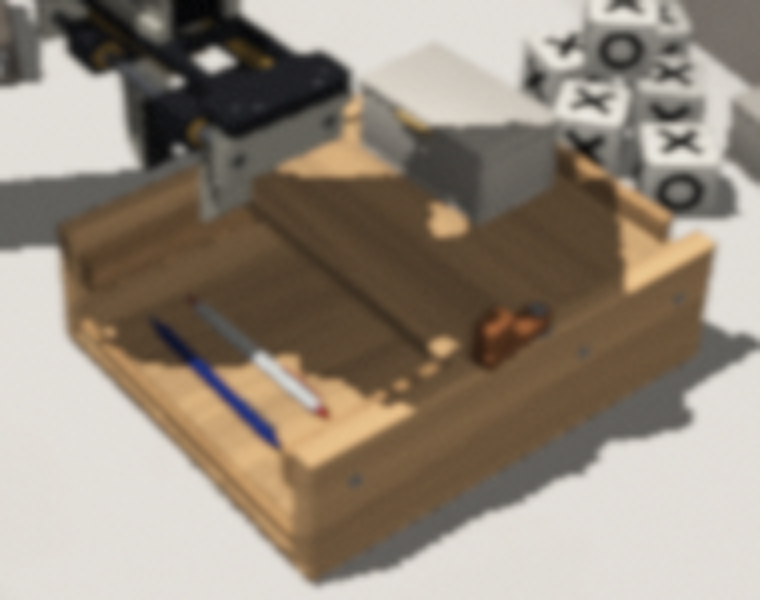

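```bash
python3 - <<'E'
from h import *
w=pickle.load(open("wrist8.pkl","rb"))
L=lambda u,v,z:org(onz(w,(u,v),z)).round(1)
print('pivL',L(97,5,109),'pivR',L(449,5,109))
print('tabL front top corners',L(63,72,120),L(101,80,115),'top', L(75,58,126))
print('tabR ',L(440,80,115),L(467,78,118),'top',L(456,62,126))
c=cv2.resize(w["image"][0:110,40:240],None,fx=4,fy=4,interpolation=cv2.INTER_CUBIC)
c2=cv2.resize(w["image"][0:110,360:560],None,fx=4,fy=4,interpolation=cv2.INTER_CUBIC)
cv2.imwrite("pics/wz8.png",cv2.resize(np.hstack([c[:,:300],c2[:,160:500]]),None,fx=1.2,fy=1.2))
E
```

```text
pivL [ 12.5 119.9] pivR [  13.7 -122. ]
tabL front top corners [-31.4 144.3] [-35.8 121.5] top [-23.5 130.9]
tabR  [ -35. -120.] [ -34.  -137.4] top [ -25.  -123.7]
```

View pics/wz8.png

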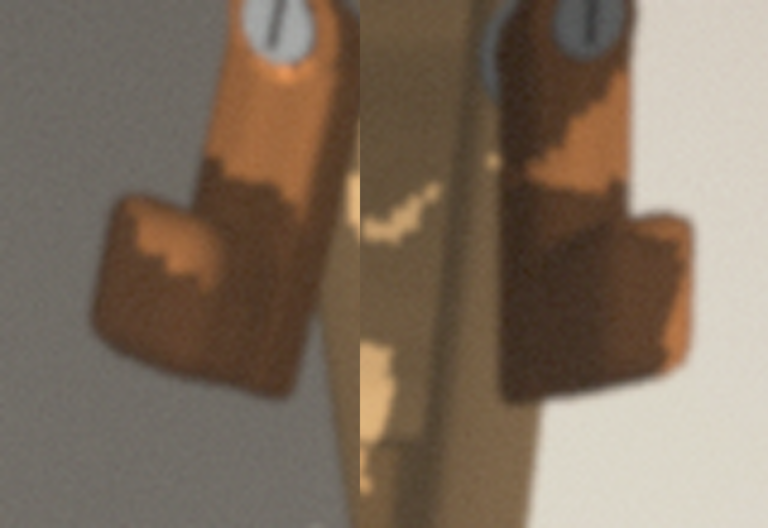

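{"op": "carry_out", "data": {
  "xyz": [
    [0.5,-0.7,0],
    [0.5,-0.7,0],
    [0.5,-0.7,0],
    [0.5,-0.7,0],
    [0,0,0.5],
    [0,0,0.4],
    [0,0,0]
  ],
  "dr": [
    [0,0,0],
    [0,0,0],
    [0,0,0],
    [0,0,0],
    [0,0,0],
    [0,0,0],
    [0,0,0]
  ],
  "gripper": -1
}}

```text
time: 8.85
tool_pos: [561.2, -3.2, 134.9]
tcp_rot: [-3.139, 0.007, 0.195]
contact_force: [0.4, -0.2, -0.3]
grip_width: 0.9
```

```bash
python3 snap.py 9 wrist side;  python3 -c "
from plant import *
from h import *
o=get_obs();print(org(o['tool_pos']),o['moment'],o['grip_width'])"
```

```text
8.85 [561.2  -3.2 134.9] [-3.1393  0.0066  0.1952] [ 0.4 -0.2 -0.3]
[-22.39017288 166.04280534] [-0.03671146 -0.01846483  0.00767461] 0.4596130987160398
```

View pics/wrist9.png

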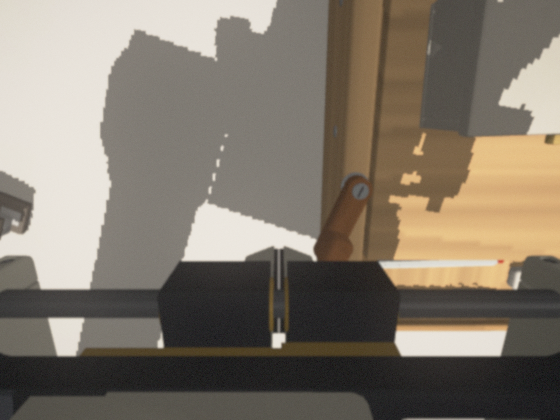

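View pics/sidez9.png

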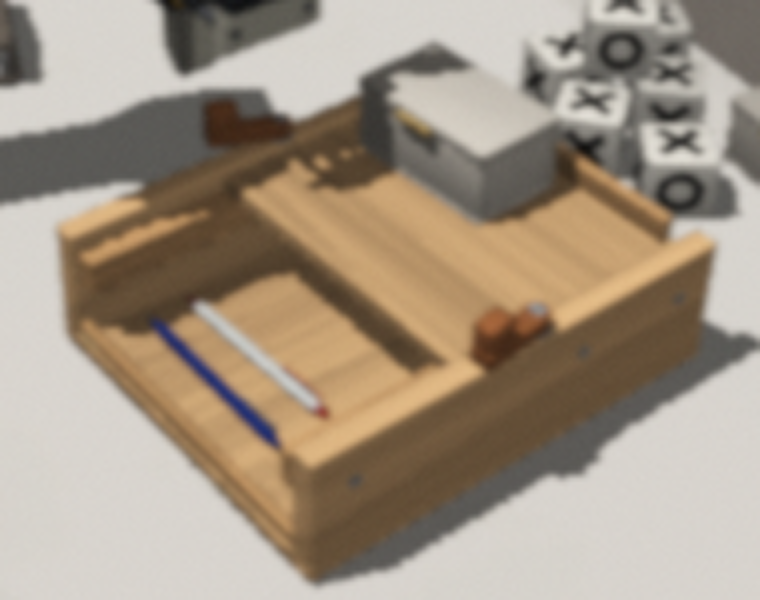

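{"op": "carry_out", "data": {
  "xyz": [
    [0,0,0.35],
    [-0.05,0.2,0],
    [0,0.2,0],
    [0,0.2,0],
    [0,0.2,0],
    [0,0,0]
  ],
  "dr": [
    [0,0,0],
    [0,0,0],
    [0,0,0],
    [0,0,0],
    [0,0,0],
    [0,0,0]
  ]
}}

```text
time: 9.7
tool_pos: [569.8, -53.0, 117.6]
tcp_rot: [3.141, -0.001, 0.193]
contact_force: [-0.7, -0.4, -0.6]
grip_width: 0.5
```

```bash
python3 snap.py 10 wrist side;  python3 -c "
from plant import *
from h import *
o=get_obs();print(org(o['tool_pos']),o['moment'],o['grip_width'])"
```

```text
9.7 [569.8 -53.  117.6] [ 3.1406e+00 -7.0000e-04  1.9320e-01] [-0.7 -0.4 -0.6]
[-25.52211884 117.65778378] [ 0.00542277 -0.05104827 -0.03140314] 0.029833361869809127
```

View pics/wrist10.png

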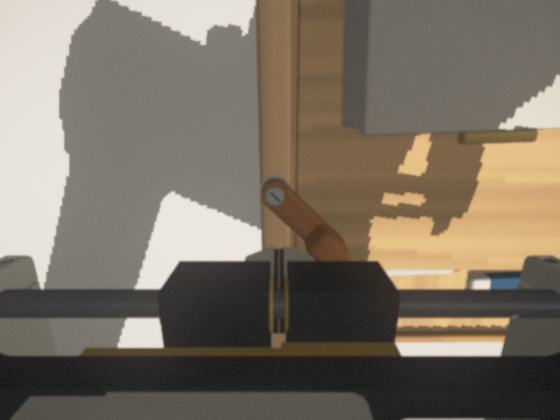

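View pics/sidez10.png

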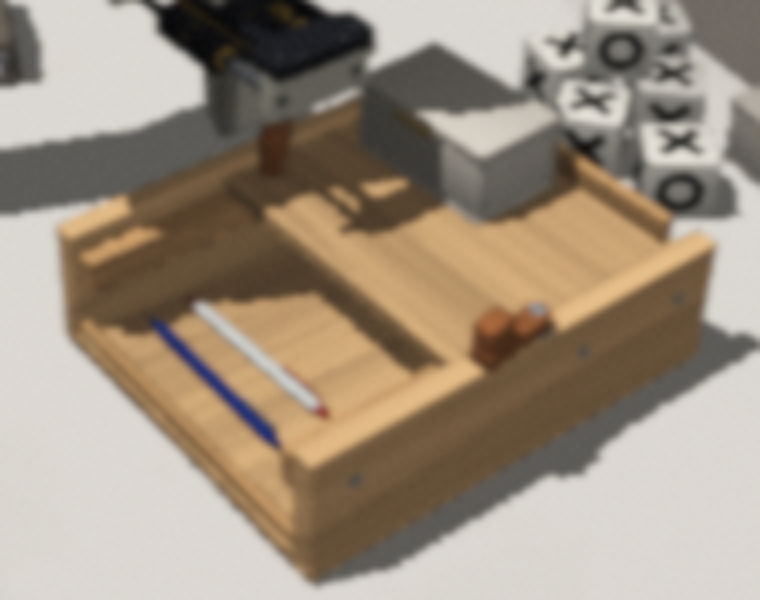

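{"op": "carry_out", "data": {
  "xyz": [
    [-0.03,0.22,0.03],
    [0.13,0.2,0],
    [0.1,0.1,0],
    [0.1,0.07,0],
    [0.03,0,0],
    [0,0,0]
  ],
  "dr": [
    [0,0,0],
    [0,0,0],
    [0,0,0],
    [0,0,0],
    [0,0,0],
    [0,0,0]
  ]
}}

```text
time: 10.55
tool_pos: [595.7, -82.4, 115.4]
tcp_rot: [3.142, -0.0, 0.195]
contact_force: [-0.1, -0.3, 0.4]
grip_width: 0.2
```

```bash
python3 snap.py 11 wrist side;  python3 -c "
from plant import *
from h import *
o=get_obs();print(org(o['tool_pos']),o['moment'],o['grip_width'])"
```

```text
10.55 [595.7 -82.4 115.4] [ 3.1415e+00 -1.0000e-04  1.9480e-01] [-0.1 -0.3  0.4]
[-5.36325845 82.89447651] [-0.00985939  0.03306277  0.01242375] 0.47047653963730107
```

View pics/wrist11.png

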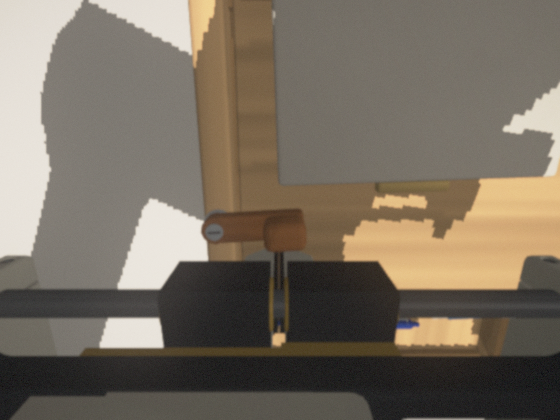

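{"op": "carry_out", "data": {
  "xyz": [
    [-0.4,0,0],
    [0,0,-0.9],
    [0.2,0.8,0],
    [0,0.8,0],
    [0,0.8,0],
    [0,0.8,0],
    [0,0.9,0],
    [0,0,0]
  ],
  "dr": [
    [0,0,0],
    [0,0,0],
    [0,0,0],
    [0,0,0],
    [0,0,0],
    [0,0,0],
    [0,0,0],
    [0,0,0]
  ]
}}

```text
time: 11.65
tool_pos: [630.8, -329.9, 168.5]
tcp_rot: [3.141, 0.0, 0.19]
contact_force: [-0.7, 0.5, -0.1]
grip_width: 0.4
```

```bash
python3 snap.py 12 wrist side;  python3 -c "
from plant import *
from h import *
o=get_obs();print(org(o['tool_pos']),o['moment'],o['grip_width'])"
```

```text
11.65 [ 630.8 -329.9  168.5] [3.1408e+00 3.0000e-04 1.9050e-01] [-0.7  0.5 -0.1]
[ -17.04866531 -163.12133167] [-0.00487455  0.070247    0.01026716] 0.5052894880441854
```

View pics/wrist12.png

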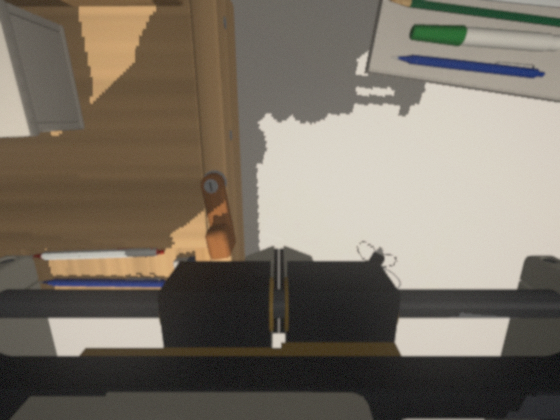

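View pics/sidez12.png

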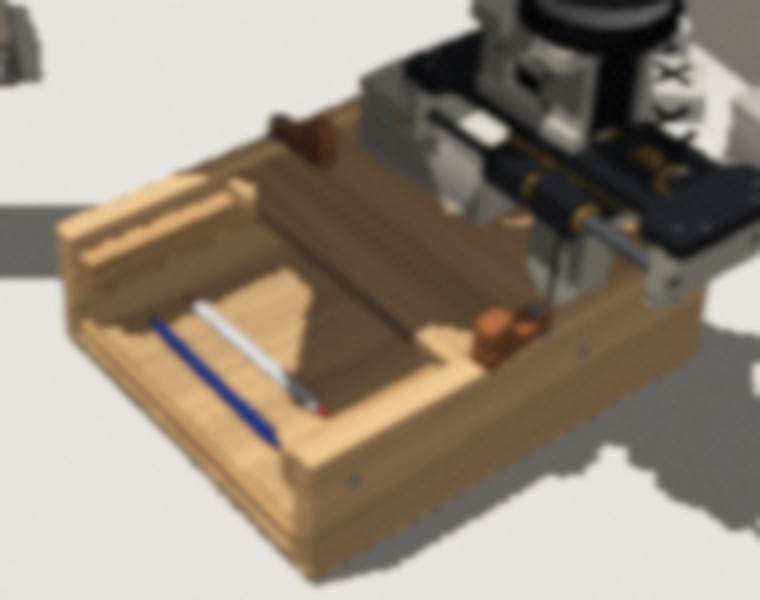

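{"op": "carry_out", "data": {
  "xyz": [
    [-0.13,0,0.45],
    [0,0,0.43],
    [0,-0.19,0],
    [0,-0.19,0],
    [0,-0.19,0],
    [0,-0.19,0],
    [0,0,0]
  ],
  "dr": [
    [0,0,0],
    [0,0,0],
    [0,0,0],
    [0,0,0],
    [0,0,0],
    [0,0,0],
    [0,0,0]
  ]
}}

```text
time: 12.62
tool_pos: [615.0, -281.8, 117.6]
tcp_rot: [3.141, -0.0, 0.196]
contact_force: [0.3, 0.5, 0.7]
grip_width: 0.4
```

```bash
python3 snap.py 13 wrist side;  python3 -c "
from plant import *
from h import *
o=get_obs();print(org(o['tool_pos']),o['moment'],o['grip_width'])"
```

```text
12.625 [ 615.  -281.8  117.6] [ 3.1414e+00 -4.0000e-04  1.9580e-01] [0.3 0.5 0.7]
[ -24.79350825 -117.46894232] [ 0.04556747  0.03488411 -0.04152742] 0.7126768826976614
```

View pics/wrist13.png

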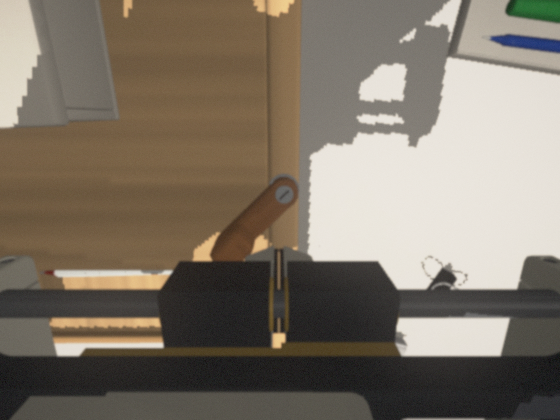

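Same state as on the left; repeat the mirrored arc.

{"op": "carry_out", "data": {
  "xyz": [
    [-0.03,-0.22,0.03],
    [0.13,-0.2,0],
    [0.1,-0.1,0],
    [0.1,-0.07,0],
    [0.03,0,0],
    [0,0,0]
  ],
  "dr": [
    [0,0,0],
    [0,0,0],
    [0,0,0],
    [0,0,0],
    [0,0,0],
    [0,0,0]
  ]
}}

```text
time: 13.48
tool_pos: [627.7, -244.4, 114.8]
tcp_rot: [3.142, -0.0, 0.195]
contact_force: [-0.4, -0.0, 0.5]
grip_width: 0.2
```

```bash
python3 snap.py 14 wrist side;  python3 -c "
from plant import *
from h import *
o=get_obs();print(org(o['tool_pos']),o['moment'],o['grip_width'])"
```

```text
13.475 [ 627.7 -244.4  114.8] [ 3.1415e+00 -1.0000e-04  1.9460e-01] [-0.4 -0.   0.5]
[ -5.01912249 -82.66008794] [ 0.00784868 -0.03206343  0.02646944] 0.16888661068909502
```

View pics/wrist14.png

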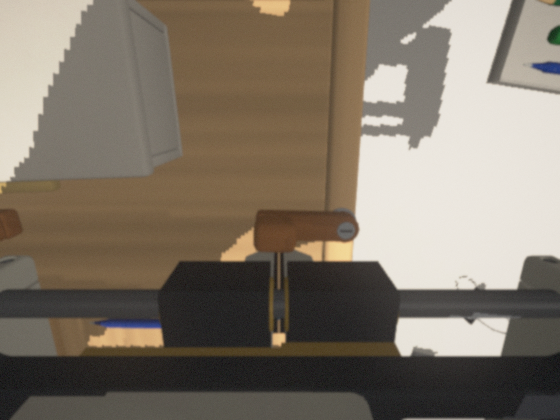

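Both buttons are across. Withdraw and check.

{"op": "carry_out", "data": {
  "xyz": [
    [-0.5,0,0],
    [-0.3,0,-0.8],
    [-0.6,-0.4,-0.7],
    [-0.6,-0.7,0],
    [-0.5,-0.3,0],
    [0,0,0],
    [0,0,0]
  ],
  "dr": [
    [0,0,0],
    [0,0,0],
    [0,0,0],
    [0,0,0],
    [0,0,0],
    [0,0,0],
    [0,0,0]
  ]
}}

```text
time: 14.45
tool_pos: [464.9, -191.7, 205.4]
tcp_rot: [3.14, -0.001, 0.194]
contact_force: [0.2, 0.3, -1.2]
grip_width: 0.2
```

```bash
python3 snap.py 15 wrist side top
```

```text
14.45 [ 464.9 -191.7  205.4] [ 3.1403e+00 -1.5000e-03  1.9400e-01] [ 0.2  0.3 -1.2]
```

View pics/wrist15.png

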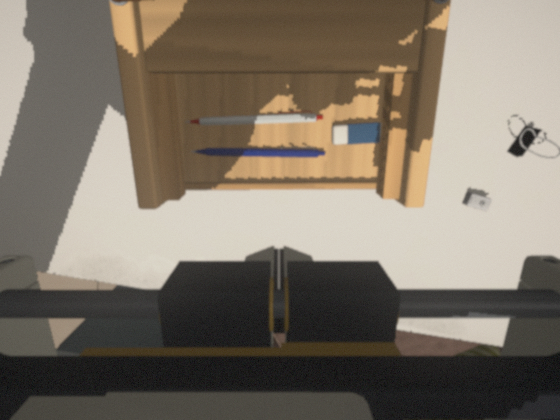

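View pics/sidez15.png

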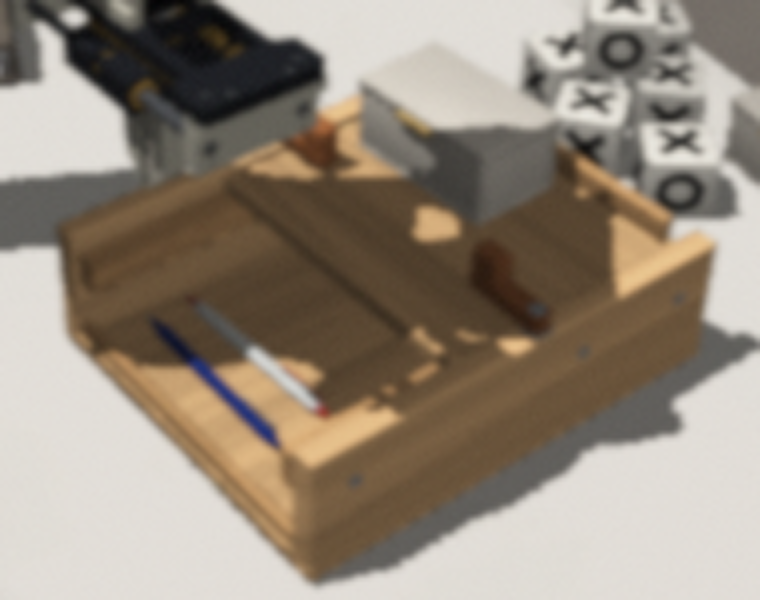

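View pics/topz15.png

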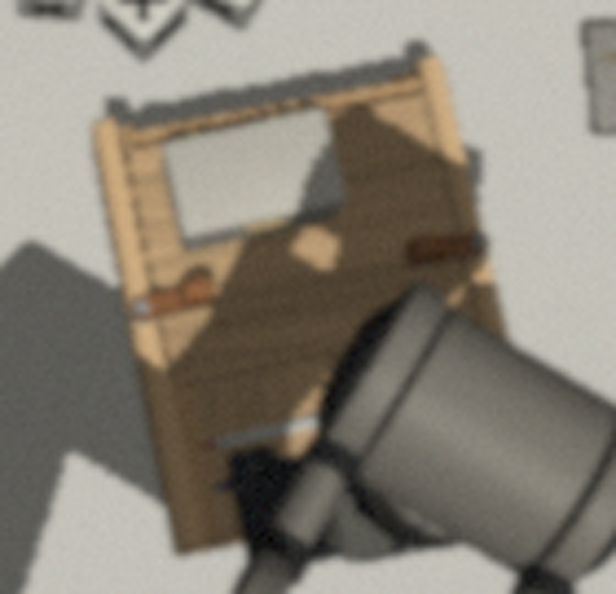

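```bash
python3 - <<'E'
from h import *
w=pickle.load(open("wrist15.pkl","rb"))
for z in(100,92): print(z,org(onz(w,(148,72),z)).round(1),org(onz(w,(418,71),z)).round(1))
t=pickle.load(open("top15.pkl","rb"))
T=lambda u,v,z:org(onz(t,(250+u/4.4-.4,130+v/4.4-.4),z))
for n,p,q in(("L",(142,306),(197,285)),("R",(480,243),(422,250))):
  a=T(*p,108);b=T(*q,124);d=b-a;print(n,a.round(1),b.round(1),np.arctan2(abs(d[1]),-d[0]).round(2))
E
```

```text
100 [-43.1 101.5] [ -41.9 -108.1]
92 [-42.1 104.6] [ -40.9 -111.4]
L [ 13.3 118.1] [17.4 79.2] 1.68
R [  12.9 -120.2] [ 12.4 -76.3] 1.56
```

```bash
python3 -c "
from plant import *
print(close_job())"
```

```text
the job is handed in; nothing more can be done
None
```

I pushed the shelf back with two fingertips on its front edge until it dropped into its notches. Then I swung both turn buttons square across it, withdrew the arm clear of everything, and handed the job in at about 14.5 s of robot time. No verdict was reported.

**Last checks from the images:**
- **Shelf:** the front edge is at about x = -41.5 mm in the organiser. Its apparent width is exactly 216 mm if the board top is at 92 mm, which is the seated height.
- **Buttons:** the left measures about 1.68 rad and the right about 1.56 rad. The left reading is slightly above its 1.65 limit, so my pixel picks carry some error, but both are well above 1.25.
- **Lidded box and loose things:** the box stands upright on the rear of the shelf, and the pens and eraser look unmoved. The clip and sharpener look as they did. I did not re-measure the stapler and glue stick, but the arm stayed far from them.

**Disagreement:** the fingertips showed up at about TCP height, not 22 mm ahead of it. My first push therefore skimmed over the board with no measurable force. I backed off, lowered the tool to 84 mm and pushed again, with about 6 N of contact force.

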